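# Turn the gauge leaf and hold the spring slide at its mark

### The job

On the plywood spring tester, turn the hinged aluminium leaf over like a page by its round bar and lay it down flat without letting it slam, so that its other face, with the raised ridge, shows beside the slide. Then pull the spring-return slide out by its upright black handle until its pointer is in line with the ridge, and keep it there: finish while still holding the handle, because the spring takes the slide home as soon as it is let go. Leave the other things on the shelf where they are.

Things in the scene. Friction and masses are not known exactly. Their poses are not given: they have to be found in the camera images.
- tester: spring tester fixed to the shelf: plywood base 12 mm thick, from -130 to +110 mm along its x, -135 to +150 mm along its y; origin at shelf height. x points away from the robot (turned by its yaw), z up. Slide along x at y = -100 mm; leaf's hinge axis along x at y = +50, z = 45 mm. Four wooden rest posts 42 mm high at x = -80 and +10, y = -20 and +120 mm
- leaf (a joint): hinge of the aluminium leaf, rad. 0: flat on the outer side (tester's +y), blank face up; pi (stop): turned over, flat on the inner side beside the slide, ridge face up. About 0.2 kg, turns freely, falls to either side if let go. 85 mm from hinge to free edge: solid plate 5 mm thick from tester x = -92 to +21 mm, then an open frame up to x = +93 mm whose outer side is the round bar
- leaf_bar (a point): middle of the leaf's round steel bar, gripped from above: 10 mm thick, parallel to the hinge, free length 64 mm, 80 mm from the hinge axis (half circle of that radius). Frame open between bar and hinge (69 mm), so fingers pass either side. Lying, the bar is 45 mm above the shelf, 33 above the base; inner side: 44 mm from the slide's channel. It can turn between the fingers, so the gripper can stay upright
- mark (a point): outer end of the raised ridge on the leaf's other face: the mark. Dark steel, 4 mm wide along tester x, 6 mm high, running across the leaf to its free edge. Hidden underneath at the start. Its x axis is the tester's x at every leaf angle. Fixed on the leaf in an episode, somewhere between tester x = -65 and -30 mm, the same x before and after turning over
- pointer (a point): tip of the slide's thin dark steel pointer (bar 4 mm wide along tester x, reaching from the slide towards the leaf, 51 mm above the shelf). At home at tester x = +5 mm, y = -39 mm; moves with the slide. In line means the same tester x as the mark
- slide: steel slide with its upright black plastic handle. Origin: centre of the handle's foot, 37 mm above the shelf, on the slide bar (24 mm wide). Handle 14 mm thick along tester x, 30 mm wide, 58 mm tall. Axes as the tester's; home at tester x = -40, y = -100 mm; pulls out along tester -x (towards the robot), at most 90 mm. Spring 3.3 N at home plus 110 N per metre (7 to 11 N at the mark, 35 to 70 mm out)
- caddy_tin (a point): top of one of the four tins on the rotating steel caddy (210 mm across, 106 mm high, centre post 152 mm), a bystander that turns easily
- battery: black plastic cordless drill battery, 75 x 105 x 63 mm; bystander; origin at the centre of its underside
- ramekin: white ceramic ramekin of screws, 88 mm across, 45 mm high; bystander; origin at the centre of its underside
- level: yellow nylon spirit level, 230 x 26 x 45 mm; bystander; origin at the centre of its underside
- screwdriver: stubby screwdriver, 100 mm long, lying; bystander; origin at the centre of its underside
- spare_tin: single small metal tin, 60 mm across, 50 mm high; bystander; origin at the centre of its underside
- tape: grey tape measure, 34 x 70 x 62 mm; bystander; origin at the centre of its underside

How it is judged:
By the outcome, as a careful person would: the job done as asked, in the order asked, and still so for the second after the job is handed in, while the arm keeps its last pose, push and grip.
It also fails if it takes over 54 s, if anything falls off the work surface, if the arm or the gripper's body presses on something with over 40 N, if the wrist force passes 120 N, or if a joint passes its speed limit or range.

### The arm

A 6-joint arm with a two-finger parallel gripper is mounted at the origin on the work surface. World frame = base frame: x ahead of the robot, y to its left, z up, the work surface at z = 0. Lengths are in m, angles in degrees, forces in N, time in s.
With the tool pointing down it reaches from about 0.35 to 0.875 m from the base axis. Payload 4.2 kg.
Tool frame: the origin (TCP) lies on the front face of the gripper's body, between the roots of the fingers; the fingertips stand 70 mm ahead of it and the grasp point (between the pads) lies 51 mm ahead of it; x points along the fingers, y is the direction in which the jaws open and shut, and the axes are right-handed (so a half turn about x gives the same grasp; the last joint's range is limited). The gripper opens to 87 mm and grips with 3 to 60 N. Pads are 19 mm wide; open, the fingers measure 117 mm over their backs; the gripper's body (75 mm by 190 mm) begins 51 mm behind the grasp point.
Start: joints at [88.843, 22.042, 0.453, 0, -68.411, -14.817], TCP at [0.172, 0.601, 0.292] pointing down, gripper open.
Joint ranges: [-179.83, 179.83], [-69.29, 118.12], [-61.27, 80.66], [-181.25, 117.63], [-171.15, -9.14], [-177.46, 177.46]. Speed limits (degrees/s): [159.86, 159.86, 180, 180, 180, 180].

### API

Orientations are given as a 3x3 rotation matrix whose columns are the frame's x, y, z axes.
In Python, from station import r, viewer, spotter gives the robot as it stands.
- The arm moves only by the tool move_arm, never from a script. Its argument "series" is a list that holds one entry, the list of rows, each a list of 7 numbers: the turn, a rotation vector about the world's x, y, z scaled (see below), then the shift along the world's x, y, z scaled (see below), then the opening, from 0 (shut) to 1 (fully open). A call has 1 to 20 rows; each row shifts and turns the pose as measured when the row begins; what a row does not reach is not made up. The controller multiplies each number of a shift by 60 mm and each number of a turn by 8 degrees. A row lasts 1/8 s, in which the tool goes at most 62.5 mm and 10.7 degrees, less where a joint would pass 70% of its speed; a pose out of reach is approached as far as the arm can. A call with a number of a shift or a turn outside -1 to 1 is refused whole. A call with a gripper value outside its range is refused whole. The fingers move at their own pace and stop on an object; the grip force is fixed at half the most. Time passes only in rows, so rows that do not move let the fingers close. It gives the time, the measured TCP pose, the force and the opening at its end, in the units of the state.
- r.sense(): the state, without advancing time (a new reading comes with each control period).
- viewer.capture(name): name is "scene" or "side" or "wrist"; returns (picture, depth): 480x640x3 uint8, red, green, blue; 480x640 float32, m along the optical axis (not along the pixel's ray), 0 where there is no reading.
- viewer.camera_params(name): a dict with "mtx" (3x3 intrinsics, pixels), "dist_coeffs" ([k1, k2, p1, p2, k3] as OpenCV has them; the pictures are not rectified), "pose" (4x4, takes a point from camera to world coordinates). Camera axes: x right, y down, z forward; pixel columns grow to the right and rows downward; lengths in m; the calibration is good to about 2 mm. A picture is of the moment at which its call begins: read the wrist's pose just before it. camera_params takes no time and is no camera call; for the wrist camera it gives the pose at the moment of the call.
- r.finish_job(): hands the job in, once; it reports no verdict.
Trained networks look in the newest picture that a camera, given by its name, has taken for a name from the list of things; names that differ only in an ending like _2 or _b are one class to them, and where a whole thing is asked for, a point or a joint stands for the part that bears it (a point fixed in the world has none). Each returns a list of dicts, best first, with "conf" (0 to 1); they miss things now and then, are a little off and sometimes report something else, mostly with a low value. They report only what shows in the picture. A call takes as long as a camera call.
- spotter.find_in(camera, name): "centre" ([column, row] in pixels, amid what is visible of it).
- spotter.trace(camera, name): "mask" (480x640 bool, what is visible of it) and "centre" ([column, row] in pixels, amid what is visible of it).
The state is a dict: "time_s": time; "joints": joint angles; "joint_velocities": joint speeds; "effort": joint torques, N m; "tcp_pos": TCP position; "ee_rot": TCP orientation; "wrist_force": force on the tool from outside, world axes, zero at the start; "moment": the same for the moment, N m; "gripper_width": opening from 0.0 (shut) to 1.0 (fully open).
Only numpy, scipy, OpenCV 4.12 (cv2) and the standard library are available. Lean on these libraries where they do the work, as an engineer would, in place of code of your own. Each camera call takes 0.05 s, during which the arm holds its last target.

## Working session

There is one attempt and no reset: what is moved stays moved. The work goes in short steps, Python scripts to look and compute and a tool call to move; the robot and the scene stay as the last step left them, time stands still between calls to the robot, and variables do not carry over. Pictures are saved under pics/ and viewed, and the job is handed in when it is done.

Besides the shell and the picture viewer there is one more tool, called after ">>>" as name(argument=value, ...) on one line, values as JSON. move_arm: Moves the arm, as the interface text tells. Its arguments: {"type":"object","properties":{"series":{"type":"array","items":{"type":"array","items":{"type":"array","items":{"type":"number","minimum":-1,"maximum":1}}}}},"required":["series"]}

```bash
ls; mkdir -p pics; python3 - <<'E'
from station import r, viewer, spotter
import cv2
s=r.sense();print(s['time_s'],s['tcp_pos'],s['ee_rot'],s['wrist_force'],s['gripper_width'])
for c in ['scene','side','wrist']:
    p,d=viewer.capture(c); cv2.imwrite(f'pics/{c}0.png',p[:,:,::-1])
    print(c,viewer.camera_params(c))
E
```

```text
pics
0.0 [0.17182062 0.60044535 0.29116898] [[-5.05447880e-04 -2.75291757e-01 -9.61360595e-01]
 [-2.12216038e-03 -9.61358257e-01  2.75292204e-01]
 [-9.99997620e-01  2.17930723e-03 -9.82967682e-05]] [-0.39245675 -0.1869343  -0.50652718] 0.999430765284024
scene {'mtx': array([[509.37424464,   0.        , 318.72617982],
       [  0.        , 509.37424464, 236.51425974],
       [  0.        ,   0.        ,   1.        ]]), 'dist_coeffs': array([0.02813122, 0.        , 0.        , 0.        , 0.        ]), 'pose': array([[-0.57441953,  0.62428497, -0.52944357,  1.13822935],
       [ 0.81847988,  0.4471533 , -0.36075562,  0.41256375],
       [ 0.01152813, -0.64056398, -0.76781827,  0.96803791],
       [ 0.        ,  0.        ,  0.        ,  1.        ]])}
side {'mtx': array([[563.89834316,   0.        , 318.4930733 ],
       [  0.        , 563.89834316, 232.27225272],
       [  0.        ,   0.        ,   1.        ]]), 'dist_coeffs': array([-0.11585276,  0.        ,  0.        ,  0.        ,  0.        ]), 'pose': array([[ 0.78496912, -0.33979549,  0.51803717, -0.16365884],
       [-0.61933223, -0.45177611,  0.64212611, -0.8245541 ],
       [ 0.01584526, -0.82488628, -0.56507659,  0.8307502 ],
       [ 0.        ,  0.        ,  0.        ,  1.        ]])}
wrist {'mtx': array([[402.15682026,   0.        , 321.40448372],
       [  0.        , 402.15682026, 240.7834111 ],
       [  0.        ,   0.        ,   1.        ]]), 'dist_coeffs': array([-0.06445967,  0.        ,  0.        ,  0.        ,  0.        ]), 'pose': array([[-0.27493558, -0.9157198 , -0.29303187,  0.25303437],
       [-0.96146163,  0.26229862,  0.08240734,  0.57762089],
       [ 0.00139982,  0.30439561, -0.95254467,  0.38421315],
       [ 0.        ,  0.        ,  0.        ,  1.        ]])}
```

View pics/scene0.png

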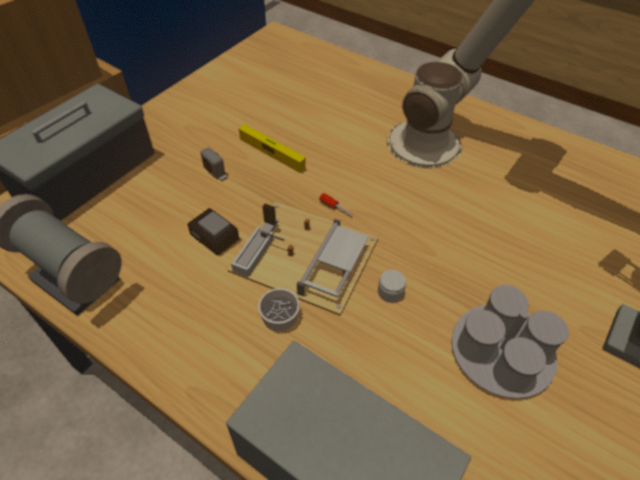

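View pics/side0.png

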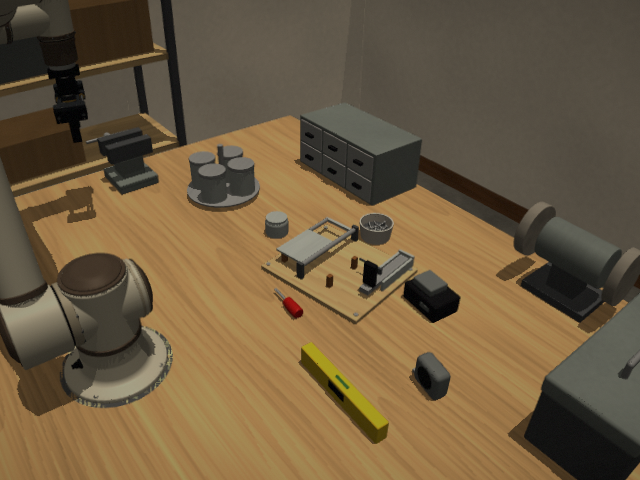

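View pics/wrist0.png

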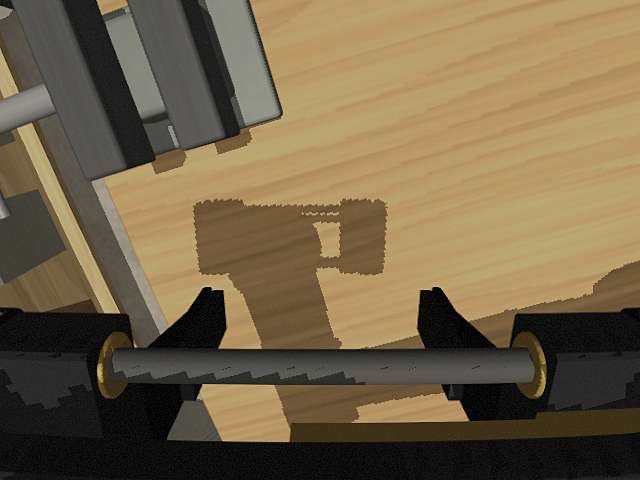

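```bash
cat > h.py <<'E'
from station import r, viewer, spotter
import cv2, numpy as np
def und(c,uv):
    P=viewer.camera_params(c)
    n=cv2.undistortPoints(np.array([[uv]],float),P['mtx'],P['dist_coeffs'])[0,0]
    return n,P['pose']
def onplane(c,uv,z):
    n,T=und(c,uv); d=T[:3,:3]@np.array([n[0],n[1],1]); o=T[:3,3]
    return o+d*(z-o[2])/d[2]
def proj(c,X,P=None):
    P=P or viewer.camera_params(c); T=np.linalg.inv(P['pose'])
    rv=cv2.Rodrigues(T[:3,:3])[0]
    return cv2.projectPoints(np.atleast_2d(np.array(X,float)),rv,T[:3,3],P['mtx'],P['dist_coeffs'])[0][:,0]
E
python3 - <<'E'
from h import *
for c in ['scene','side']:
    p,d=viewer.capture(c)
    for n,z in [('tester',.02),('leaf',.045),('leaf_bar',.045),('pointer',.051),('slide',.06),('ramekin',.02),('spare_tin',.025),('battery',.03),('screwdriver',.01)]:
        f=spotter.find_in(c,n)[:2]
        print(c,n,[(round(x['conf'],2),np.round(x['centre']),np.round(onplane(c,x['centre'],z),3)) for x in f])
    t=spotter.trace(c,'tester')[0]; m=t['mask'].astype(np.uint8)
    K=viewer.camera_params(c)
    ys,xs=np.nonzero(m); 
    x0,x1,y0,y1=xs.min()-8,xs.max()+8,ys.min()-8,ys.max()+8
    print(c,'crop',x0,y0,x1,y1)
    cr=cv2.resize(p[y0:y1,x0:x1,::-1],None,fx=4.5 if c=='scene' else 4.5,fy=4.5,interpolation=cv2.INTER_CUBIC)
    cv2.imwrite(f'pics/{c}_z.png',cr); print(cr.shape)
    # 3D points
    n=cv2.undistortPoints(np.stack([xs,ys],1).astype(float)[:,None],K['mtx'],K['dist_coeffs'])[:,0]
    z=d[ys,xs]; X=np.c_[n*z[:,None],z]@K['pose'][:3,:3].T+K['pose'][:3,3]
    sel=(z>0)&(X[:,2]>.005)&(X[:,2]<.02)
    B=X[sel,:2]; print(sel.sum(),cv2.minAreaRect((B*1000).astype(np.float32)), np.median(X[sel,2]))
    np.save(f'{c}_pts.npy',X)
print(r.sense()['time_s'])
E
```

```text
scene tester [(0.7, array([306., 258.]), array([ 0.554, -0.019,  0.02 ]))]
scene leaf [(0.65, array([337., 251.]), array([0.513, 0.039, 0.045]))]
scene leaf_bar [(0.64, array([338., 254.]), array([0.518, 0.044, 0.045]))]
scene pointer [(0.68, array([213., 231.]), array([ 0.636, -0.23 ,  0.051]))]
scene slide [(0.83, array([264., 235.]), array([ 0.582, -0.12 ,  0.06 ]))]
scene ramekin [(0.77, array([274., 310.]), array([0.71 , 0.008, 0.02 ]))]
scene spare_tin [(0.61, array([391., 287.]), array([0.514, 0.186, 0.025]))]
scene battery [(0.63, array([214., 232.]), array([ 0.626, -0.242,  0.03 ]))]
scene screwdriver [(0.63, array([265., 236.]), array([ 0.552, -0.147,  0.01 ])), (0.5, array([328., 202.]), array([ 0.37 , -0.084,  0.01 ]))]
scene crop 220 194 385 322
(576, 742, 3)
6138 ((537.333740234375, -36.42919921875), (248.46548461914062, 285.5439147949219), 11.006227493286133) 0.012417325393049017
side tester [(0.85, array([340., 268.]), array([ 0.528, -0.049,  0.02 ]))]
side leaf []
side leaf_bar [(0.75, array([309., 245.]), array([0.506, 0.041, 0.045])), (0.75, array([342., 393.]), array([ 0.28 , -0.349,  0.045]))]
side pointer [(0.84, array([373., 270.]), array([ 0.556, -0.13 ,  0.051]))]
side slide [(0.75, array([375., 271.]), array([ 0.549, -0.144,  0.06 ])), (0.18, array([432., 298.]), array([ 0.584, -0.282,  0.06 ]))]
side ramekin [(0.95, array([379., 227.]), array([0.718, 0.021, 0.02 ])), (0.63, array([291., 305.]), array([ 0.362, -0.083,  0.02 ]))]
side spare_tin [(0.97, array([278., 226.]), array([0.509, 0.175, 0.025]))]
side battery [(0.88, array([431., 296.]), array([ 0.612, -0.256,  0.03 ]))]
side screwdriver [(0.76, array([292., 305.]), array([ 0.37 , -0.077,  0.01 ]))]
side crop 253 209 425 330
(544, 774, 3)
5556 ((536.687744140625, -38.165069580078125), (246.2991943359375, 288.0303039550781), 10.843246459960938) 0.011226257124291927
1.25
```

```bash
cat >> h.py <<'E'
YAW=np.radians(10.9); O=np.array([0.5482,-0.0428,0])
def W(x,y,z,yaw=None,o=None):
    yaw=YAW if yaw is None else yaw; o=O if o is None else o
    c,s=np.cos(yaw),np.sin(yaw)
    return np.array([c*x-s*y,s*x+c*y,z])/1000*1.0+o
def T(w):
    c,s=np.cos(YAW),np.sin(YAW); d=(np.array(w)-O)*1000
    return np.array([c*d[0]+s*d[1],-s*d[0]+c*d[1],d[2]])
E
cat > ov.py <<'E'
from h import *
L=[[(-130,-135,12),(110,-135,12),(110,150,12),(-130,150,12),(-130,-135,12)],
 [(25,130,50),(89,130,50)],[(-92,50,47),(-92,135,47),(21,135,47),(21,50,47)],
 [(5,-39,53),(5,-60,53)],[(-47,-115,37),(-47,-115,95),(-47,-85,95),(-33,-85,95),(-33,-115,95),(-47,-115,95)]]
for c,b in [('scene',(212,186,393,330)),('side',(245,185,433,335))]:
    p,d=viewer.capture(c); f=4
    x0,y0,x1,y1=b
    cr=np.ascontiguousarray(cv2.resize(p[y0:y1,x0:x1,::-1],None,fx=f,fy=f,interpolation=cv2.INTER_CUBIC))
    for l in L:
        q=(proj(c,[W(*a) for a in l])-[x0,y0]+.5)*f
        cv2.polylines(cr,[q.astype(np.int32)],False,(0,0,255),1)
    cv2.imwrite(f'pics/{c}_ov.png',cr)
E
python3 ov.py
```

```text
(no output)
```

View pics/scene_ov.png

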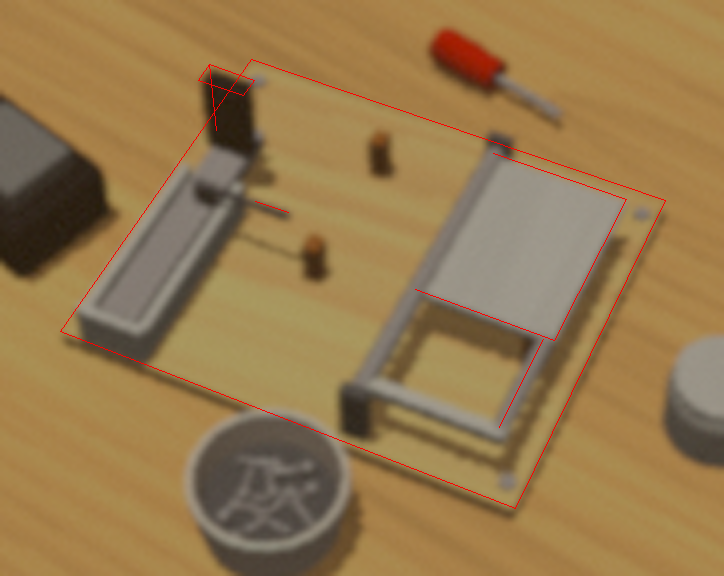

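View pics/side_ov.png

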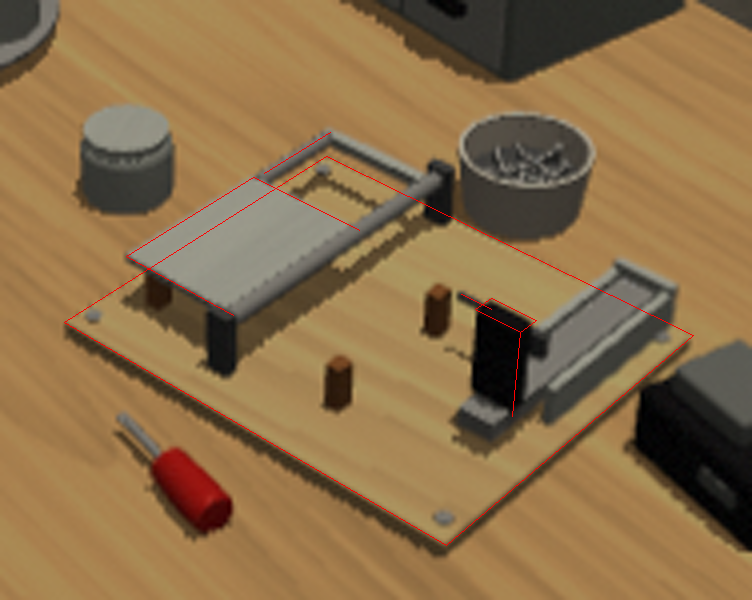

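>>> move_arm(series=[[[0,0,-0.96,0.34,-0.42,-0.06,0.7],[0,0,-0.96,0.34,-0.42,-0.06,0.7],[0,0,-0.96,0.34,-0.42,-0.06,0.7],[0,0,-0.96,0.34,-0.42,-0.06,0.7],[0,0,-0.96,0.34,-0.42,-0.06,0.7],[0,0,-0.96,0.34,-0.42,-0.06,0.7],[0,0,-0.96,0.34,-0.42,-0.06,0.7],[0,0,-0.96,0.34,-0.42,-0.06,0.7],[0,0,-0.96,0.34,-0.42,-0.06,0.7],[0,0,-0.96,0.34,-0.42,-0.06,0.7],[0,0,-0.96,0.34,-0.42,-0.06,0.7],[0,0,-0.96,0.34,-0.42,-0.06,0.7],[0,0,-0.96,0.34,-0.42,-0.06,0.7],[0,0,-0.96,0.34,-0.42,-0.06,0.7],[0,0,-0.96,0.34,-0.42,-0.06,0.7],[0,0,-0.96,0.34,-0.42,-0.06,0.7],[0,0,-0.96,0.34,-0.42,-0.06,0.7],[0,0,-0.96,0.34,-0.42,-0.06,0.7],[0,0,-0.96,0.34,-0.42,-0.06,0.7],[0,0,-0.96,0.34,-0.42,-0.06,0.7]]])

```text
time_s: 3.85
tcp_pos: [0.5913, 0.0822, 0.2212]
ee_rot: [[0.008, -0.098, 0.995], [-0.004, 0.995, 0.098], [-1.0, -0.005, 0.007]]
wrist_force: [0.6, 0.2, 1.3]
gripper_width: 0.7
```

```bash
cat > st.py <<'E'
from h import *
def st():
    s=r.sense(); R=s['ee_rot']
    print('t',round(s['time_s'],2),'tcp',np.round(s['tcp_pos'],4),'tester(tcp)',np.round(T(s['tcp_pos']),1),'grasp',np.round(T(np.array(s['tcp_pos'])+.051*np.array(R)[:,0]),1),'jaw',round(np.degrees(np.arctan2(R[1][1],R[0][1])),2),'toolx',np.round(np.array(R)[:,0],4),'F',np.round(s['wrist_force'],1),'g',round(s['gripper_width'],3))
if __name__=='__main__': st()
E
python3 - <<'E'
from h import *; from st import st
st()
K=viewer.camera_params('wrist'); p,d=viewer.capture('wrist')
cr=np.ascontiguousarray(p[:,:,::-1])
L=[[(25,130,50),(89,130,50)],[(-92,50,47.5),(-92,135,47.5),(21,135,47.5),(21,50,47.5)],[(-130,-135,12),(110,-135,12),(110,150,12),(-130,150,12),(-130,-135,12)]]
for l in L:
    cv2.polylines(cr,[proj('wrist',[W(*a) for a in l],K).astype(np.int32)],False,(0,0,255),1)
cv2.imwrite('pics/w1.png',cr)
E
```

```text
t 3.85 tcp [0.5913 0.0822 0.2212] tester(tcp) [ 66.  114.6 221.2] grasp [ 66.3 114.3 170.2] jaw 95.6 toolx [ 0.0078 -0.0038 -1.    ] F [0.6 0.2 1.3] g 0.7
```

View pics/w1.png

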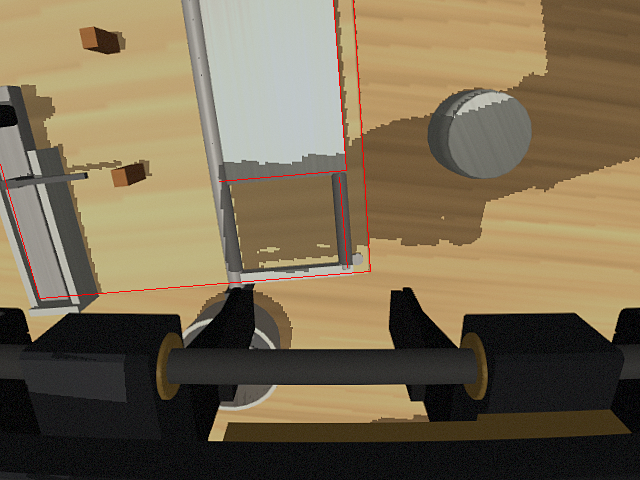

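>>> move_arm(series=[[[0.03,0.06,0.66,-0.2,0.22,0,0.65],[0,0,0,0,0,-0.4,0.65],[0,0,0,0,0,-0.5,0.65],[0,0,0,0,0,-0.4,0.65],[0,0,0,0,0,-0.2,0.65],[0,0,0,0,0,0,0.65]]])

```text
time_s: 4.65
tcp_pos: [0.5823, 0.0925, 0.1291]
ee_rot: [[0.003, -0.186, 0.983], [0.0, 0.983, 0.186], [-1.0, -0.0, 0.003]]
wrist_force: [-0.6, -0.7, -0.1]
gripper_width: 0.653
```

```bash
python3 - <<'E'
from h import *; from st import st
st()
p,d=viewer.capture('wrist')
cv2.imwrite('pics/w2.png',p[:,:,::-1])
E
```

```text
t 4.65 tcp [0.5823 0.0925 0.1291] tester(tcp) [ 59.1 126.4 129.1] grasp [ 59.2 126.4  78.1] jaw 100.7 toolx [ 2.9e-03  4.0e-04 -1.0e+00] F [-0.6 -0.7 -0.1] g 0.653
```

View pics/w2.png

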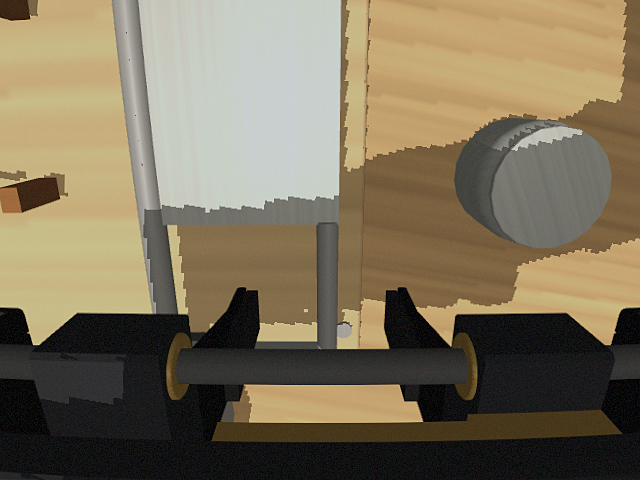

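>>> move_arm(series=[[[0,0,0,-0.02,0.03,-0.3,0.65],[0,0,0,0,0,-0.25,0.65],[0,0,0,0,0,0,0.65],[0,0,0,0,0,0,0.0],[0,0,0,0,0,0,0.0],[0,0,0,0,0,0,0.0],[0,0,0,0,0,0,0.0]]])

```text
time_s: 5.58
tcp_pos: [0.5848, 0.0956, 0.1014]
ee_rot: [[0.015, -0.187, 0.982], [0.004, 0.982, 0.187], [-1.0, 0.001, 0.015]]
wrist_force: [0.5, 0.8, -0.4]
gripper_width: 0.283
```

```bash
python3 - <<'E'
from h import *; from st import st
st()
p,d=viewer.capture('wrist')
cv2.imwrite('pics/w3.png',p[:,:,::-1])
E
```

```text
t 5.58 tcp [0.5848 0.0956 0.1014] tester(tcp) [ 62.1 128.9 101.4] grasp [ 62.9 129.   50.4] jaw 100.79 toolx [ 0.0147  0.0043 -0.9999] F [ 0.5  0.8 -0.4] g 0.283
```

View pics/w3.png

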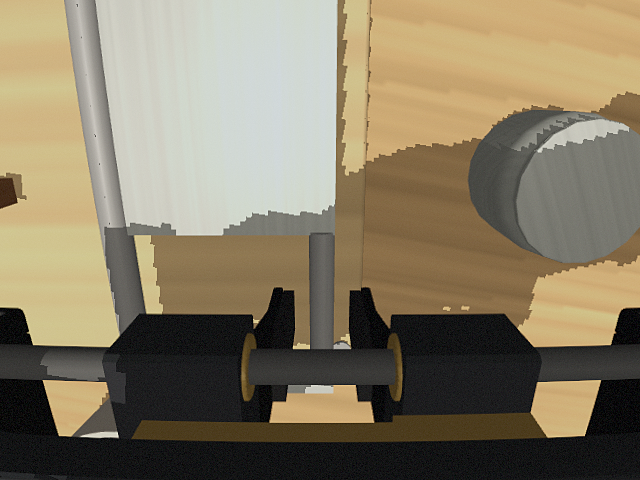

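>>> move_arm(series=[[[-0.03,0.1,0,-0.08,0,-0.09,0.0],[0,0,0,0,0,0,0.0],[0,0,0,0,0,0,0.0],[0,0,0,0,0,0,0.0]]])

```text
time_s: 6.12
tcp_pos: [0.5804, 0.0948, 0.0962]
ee_rot: [[0.001, -0.188, 0.982], [-0.001, 0.982, 0.188], [-1.0, -0.001, 0.001]]
wrist_force: [0.3, -1.5, 1.7]
gripper_width: 0.107
```

```bash
python3 st.py
```

```text
t 6.12 tcp [0.5804 0.0948 0.0962] tester(tcp) [ 57.7 129.1  96.2] grasp [ 57.7 129.   45.2] jaw 100.81 toolx [ 0.0011 -0.0011 -1.    ] F [ 0.3 -1.5  1.7] g 0.107
```

>>> move_arm(series=[[[0,0,0,0,-0.02,0.21,0.0],[0,0,0,0.01,-0.05,0.2,0.0],[0,0,0,0.02,-0.08,0.19,0.0],[0,0,0,0.02,-0.11,0.18,0.0],[0,0,0,0.03,-0.13,0.16,0.0]]])

```text
time_s: 6.75
tcp_pos: [0.5846, 0.0726, 0.1551]
ee_rot: [[0.0, -0.187, 0.982], [0.002, 0.982, 0.187], [-1.0, 0.002, 0.001]]
wrist_force: [1.0, 2.2, -2.6]
gripper_width: 0.101
```

```bash
python3 st.py
```

```text
t 6.75 tcp [0.5846 0.0726 0.1551] tester(tcp) [ 57.5 106.4 155.1] grasp [ 57.6 106.5 104.1] jaw 100.81 toolx [ 3.0e-04  2.4e-03 -1.0e+00] F [ 1.   2.2 -2.6] g 0.101
```

>>> move_arm(series=[[[0,0,0,0.03,-0.16,0.12,0.0],[0,0,0,0.03,-0.18,0.1,0.0],[0,0,0,0.04,-0.19,0.07,0.0],[0,0,0,0.04,-0.2,0.04,0.0],[0,0,0,0.04,-0.2,0.01,0.0]]])

```text
time_s: 7.38
tcp_pos: [0.5953, 0.0148, 0.1825]
ee_rot: [[0.003, -0.188, 0.982], [0.006, 0.982, 0.188], [-1.0, 0.005, 0.004]]
wrist_force: [-0.2, 2.7, 0.6]
gripper_width: 0.1
```

```bash
python3 st.py
```

```text
t 7.38 tcp [0.5953 0.0148 0.1825] tester(tcp) [ 57.2  47.7 182.5] grasp [ 57.4  47.9 131.5] jaw 100.85 toolx [ 0.0032  0.0058 -1.    ] F [-0.2  2.7  0.6] g 0.1
```

```bash
python3 - <<'E'
from h import *; from st import st
p,d=viewer.capture('side')
cv2.imwrite('pics/s4.png',cv2.resize(p[130:340,220:460,::-1],None,fx=3,fy=2.8))
st()
E
```

```text
t 7.42 tcp [0.5956 0.0136 0.1825] tester(tcp) [ 57.2  46.4 182.5] grasp [ 57.4  46.6 131.5] jaw 100.79 toolx [ 0.0033  0.005  -1.    ] F [-1.4  1.3  4.9] g 0.103
```

View pics/s4.png

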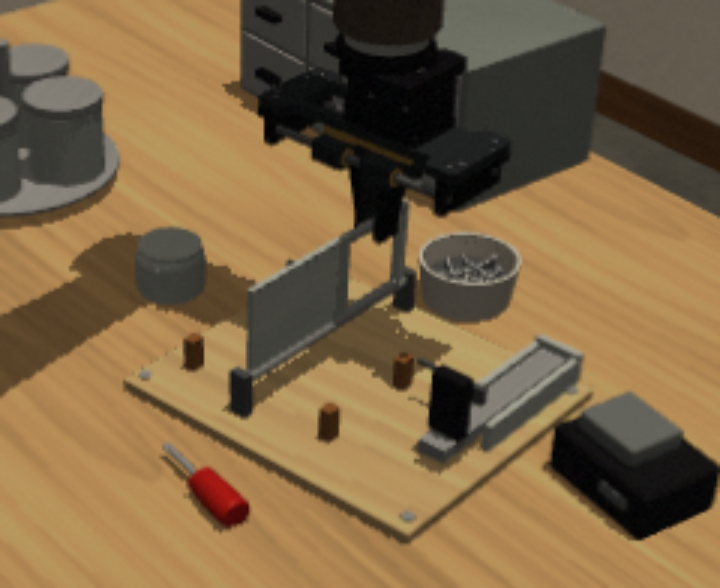

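>>> move_arm(series=[[[0,0,0,0.04,-0.2,-0.045,0.0],[0,0,0,0.04,-0.2,-0.08,0.0],[0,0,0,0.04,-0.18,-0.11,0.0],[0,0,0,0.03,-0.17,-0.14,0.0],[0,0,0,0.03,-0.15,-0.16,0.0]]])

```text
time_s: 8.05
tcp_pos: [0.6068, -0.0455, 0.1488]
ee_rot: [[0.002, -0.187, 0.982], [0.003, 0.982, 0.187], [-1.0, 0.002, 0.003]]
wrist_force: [-0.1, 1.8, 1.2]
gripper_width: 0.101
```

```bash
python3 st.py
```

```text
t 8.05 tcp [ 0.6068 -0.0455  0.1488] tester(tcp) [ 57.  -13.7 148.8] grasp [ 57.2 -13.6  97.8] jaw 100.76 toolx [ 0.0025  0.0029 -1.    ] F [-0.1  1.8  1.2] g 0.101
```

>>> move_arm(series=[[[0,0,0,0.015,-0.08,-0.12,0.0],[0,0,0,0.015,-0.08,-0.16,0.0],[0,0,0,0.01,-0.06,-0.16,0.0],[0,0,0,0,-0.03,-0.12,0.0],[0,0,0,0,-0.01,-0.08,0.0],[0,0,0,0,0,-0.02,0.0]]])

```text
time_s: 8.8
tcp_pos: [0.6099, -0.0623, 0.1046]
ee_rot: [[0.002, -0.187, 0.982], [0.002, 0.982, 0.187], [-1.0, 0.002, 0.002]]
wrist_force: [0.5, -1.0, 1.4]
gripper_width: 0.1
```

```bash
python3 st.py
```

```text
t 8.8 tcp [ 0.6099 -0.0623  0.1046] tester(tcp) [ 56.9 -30.8 104.6] grasp [ 57.  -30.7  53.6] jaw 100.79 toolx [ 0.0017  0.0024 -1.    ] F [ 0.5 -1.   1.4] g 0.1
```

>>> move_arm(series=[[[0,0,0,0,0,-0.05,0.0],[0,0,0,0,0,-0.04,0.0],[0,0,0,0,0,0,0.0]]])

```text
time_s: 9.18
tcp_pos: [0.6099, -0.0626, 0.0993]
ee_rot: [[0.002, -0.187, 0.982], [0.002, 0.982, 0.187], [-1.0, 0.002, 0.003]]
wrist_force: [0.7, -0.0, 0.1]
gripper_width: 0.102
```

```bash
python3 - <<'E'
from h import *; from st import st
st()
p,d=viewer.capture('side')
cv2.imwrite('pics/s5.png',cv2.resize(p[150:340,220:460,::-1],None,fx=3.3,fy=3.1))
p,d=viewer.capture('wrist')
cv2.imwrite('pics/w5.png',p[:,:,::-1])
E
```

```text
t 9.18 tcp [ 0.6099 -0.0626  0.0993] tester(tcp) [ 56.8 -31.1  99.3] grasp [ 57.  -31.   48.3] jaw 100.8 toolx [ 0.0022  0.002  -1.    ] F [ 0.7 -0.   0.1] g 0.102
```

View pics/s5.png

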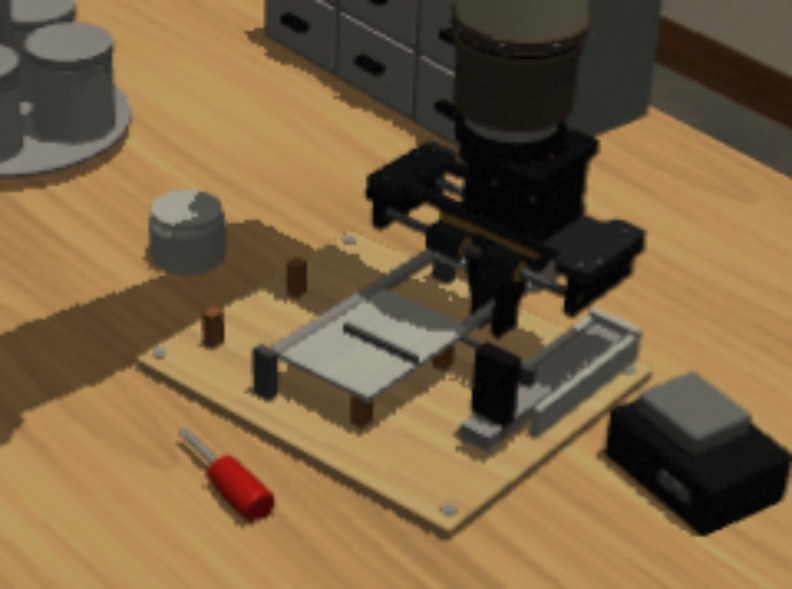

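View pics/w5.png

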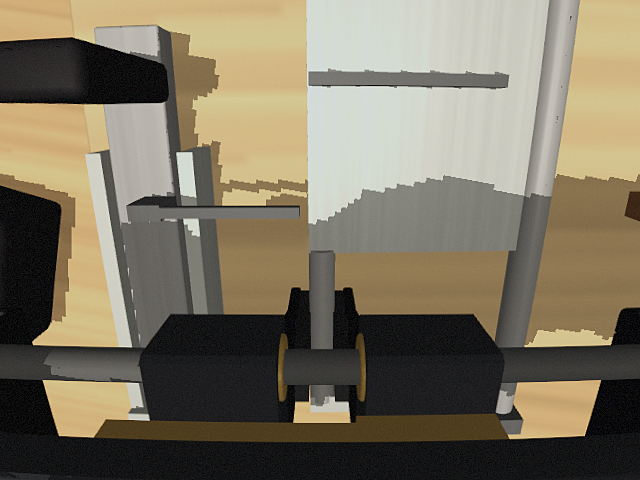

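```bash
cat >> h.py <<'E'
def pts(c,uvs,d,K):
    uv=np.array(uvs,float); n=cv2.undistortPoints(uv[:,None],K['mtx'],K['dist_coeffs'])[:,0]
    z=np.array([d[int(b),int(a)] for a,b in uvs])
    return np.c_[n*z[:,None],z]@K['pose'][:3,:3].T+K['pose'][:3,3]
E
python3 - <<'E'
from h import *
K=viewer.camera_params('wrist');p,d=viewer.capture('wrist')
uv=[(320,30),(320,130),(320,180),(400,40),(400,140),(480,40),(480,130),(315,79),(340,79),(400,80),(500,80),(220,212),(290,211),(321,270)]
for u,X in zip(uv,pts('wrist',uv,d,K)): print(u,np.round(T(X),1))
E
```

```text
(320, 30) [-52.9 -31.1  51.6]
(320, 130) [-21.7 -31.2  51. ]
(320, 180) [ -4.5 -31.2  50.4]
(400, 40) [-50.   -5.4  51.6]
(400, 140) [-18.3  -3.5  49.6]
(480, 40) [-50.9  21.5  49.3]
(480, 130) [-21.9  24.1  50. ]
(315, 79) [-37.7 -32.7  56.2]
(340, 79) [-37.6 -24.9  57. ]
(400, 80) [-37.5  -5.8  56.3]
(500, 80) [-38.1  27.2  54.8]
(220, 212) [  6.2 -66.7  53.8]
(290, 211) [  6.4 -42.   52. ]
(321, 270) [ 28.6 -30.9  53.1]
```

>>> move_arm(series=[[[0,0,0,0,0,-0.04,0.0],[0,0,0,0,0,-0.02,0.0],[0,0,0,0,0,0,0.0]]])

```text
time_s: 9.7
tcp_pos: [0.6099, -0.0626, 0.0963]
ee_rot: [[0.002, -0.188, 0.982], [0.002, 0.982, 0.188], [-1.0, 0.001, 0.003]]
wrist_force: [0.1, 0.4, 1.8]
gripper_width: 0.106
```

```bash
python3 - <<'E'
from h import *
from st import st
st()
K=viewer.camera_params('wrist');p,d=viewer.capture('wrist')
uv=[(320,30),(320,130),(320,180),(400,40),(400,140),(480,40),(480,130),(321,270)]
for u,X in zip(uv,pts('wrist',uv,d,K)): print(u,np.round(T(X),1))
# plane fit
us=[(a,b) for a in range(325,510,6) for b in list(range(10,62,4))+list(range(100,175,5))]
X=np.array([T(x) for x in pts('wrist',us,d,K)])
X=X[abs(X[:,2]-50)<8]
print(np.linalg.lstsq(np.c_[X[:,:2],np.ones(len(X))],X[:,2],rcond=None)[0],len(X))
E
```

```text
t 9.7 tcp [ 0.6099 -0.0626  0.0963] tester(tcp) [ 56.8 -31.1  96.3] grasp [ 57.  -31.1  45.3] jaw 100.82 toolx [ 0.0023  0.0017 -1.    ] F [0.1 0.4 1.8] g 0.106
(320, 30) [-53.3 -31.2  46.3]
(320, 130) [-21.7 -31.3  48.2]
(320, 180) [ -4.7 -31.3  48.5]
(400, 40) [-50.   -5.5  48.6]
(400, 140) [-18.4  -3.9  48.1]
(480, 40) [-50.9  21.4  46.3]
(480, 130) [-22.  24.  47.]
(321, 270) [ 28.7 -31.   49.9]
[1.38180033e-03 8.01088028e-04 4.78508087e+01] 865
```

>>> move_arm(series=[[[0,0,0,0,0,0,0.4],[0,0,0,0,0,0,0.4],[0,0,0,0,0,0,0.4],[0,0,0,0,0,0,0.4],[0,0,0,0,0,0,0.4]]])

```text
time_s: 10.38
tcp_pos: [0.6088, -0.0621, 0.0949]
ee_rot: [[-0.001, -0.187, 0.982], [0.002, 0.982, 0.187], [-1.0, 0.002, -0.0]]
wrist_force: [-0.7, -0.6, 0.2]
gripper_width: 0.392
```

```bash
python3 st.py
```

```text
t 10.38 tcp [ 0.6088 -0.0621  0.0949] tester(tcp) [ 55.9 -30.5  94.9] grasp [ 55.8 -30.3  43.9] jaw 100.79 toolx [-7.0e-04  2.2e-03 -1.0e+00] F [-0.7 -0.6  0.2] g 0.392
```

>>> move_arm(series=[[[0,0,0,0,0,0.3,0.4],[0,0,0,0,0,0.7,0.4],[0,0,0,0,0,0.7,0.4],[0,0,-0.5,-0.1,-0.1,0.3,0.6],[0,0,-1,-0.13,-0.13,0,0.6],[0,0,-1,-0.13,-0.13,0,0.6],[0,0,-1,-0.13,-0.13,0,0.6],[0,0,-1,-0.13,-0.13,0,0.6],[0,0,-1,-0.13,-0.13,0,0.6],[0,0,-1,-0.13,-0.13,0,0.6],[0,0,-1,-0.13,-0.13,0,0.6],[0,0,-1,-0.13,-0.13,0,0.6],[0,0,-1,-0.13,-0.13,0,0.6],[0,0,-1,-0.1,-0.13,0,0.6],[0,0,-0.5,0,0,0,0.6],[0,0,0,0,0,0,0.6]]])

```text
time_s: 12.38
tcp_pos: [0.5252, -0.1496, 0.2432]
ee_rot: [[0.021, 0.985, 0.173], [-0.017, 0.174, -0.985], [-1.0, 0.018, 0.021]]
wrist_force: [0.3, 0.3, -0.1]
gripper_width: 0.599
```

```bash
python3 - <<'E'
from h import *; from st import st
st()
K=viewer.camera_params('wrist'); p,d=viewer.capture('wrist')
f=[(n,[(round(x['conf'],2),np.round(x['centre'])) for x in spotter.find_in('wrist',n)[:2]]) for n in ['slide','pointer','mark']]
print(f)
cv2.imwrite('pics/w6.png',p[:,:,::-1])
p,d=viewer.capture('side')
cv2.imwrite('pics/s6.png',cv2.resize(p[150:340,220:460,::-1],None,fx=3.3,fy=3.1))
E
```

```text
t 12.38 tcp [ 0.5252 -0.1496  0.2432] tester(tcp) [ -42.8 -100.6  243.2] grasp [ -41.9 -101.6  192.2] jaw 10.0 toolx [ 0.0212 -0.0173 -0.9996] F [ 0.3  0.3 -0.1] g 0.599
[('slide', [(0.95, array([386., 217.]))]), ('pointer', [(0.87, array([386., 220.])), (0.21, array([342.,  64.]))]), ('mark', [(0.92, array([320.,  84.]))])]
```

View pics/w6.png

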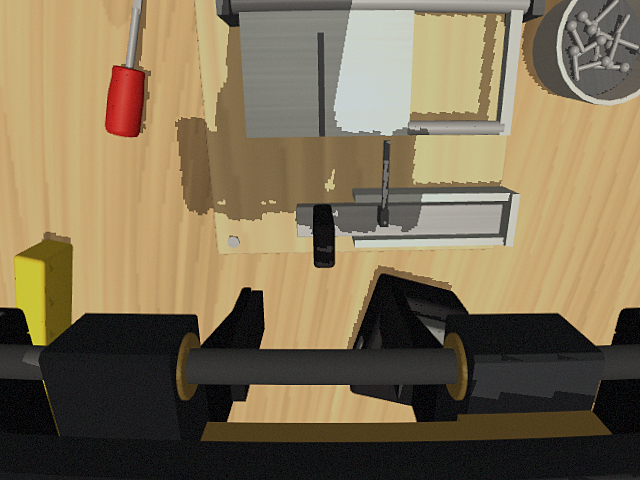

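View pics/s6.png

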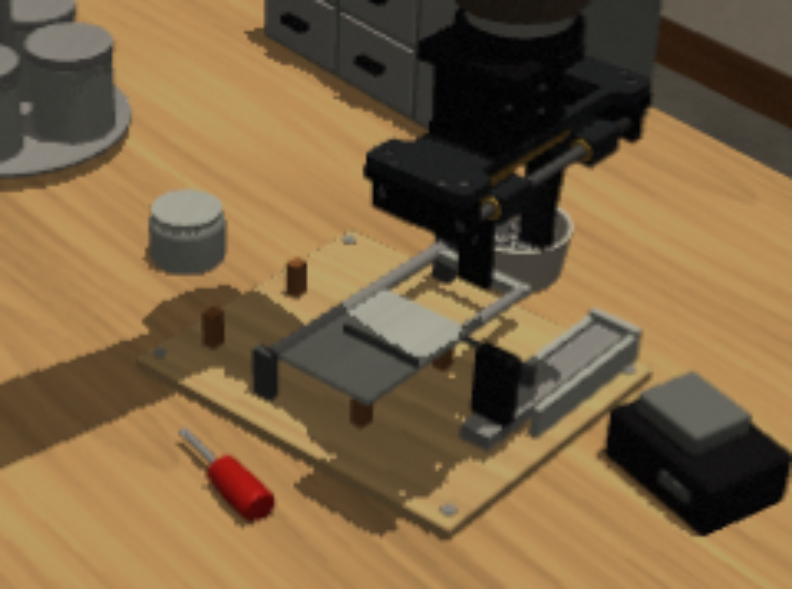

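>>> move_arm(series=[[[0.12,0.15,0.11,0.04,0.01,-0.1,0.45],[0,0,0,0,0,-0.5,0.45],[0,0,0,0,0,-0.4,0.45],[0,0,0,0,0,-0.2,0.45],[0,0,0,0,0,0,0.45]]])

```text
time_s: 13.25
tcp_pos: [0.529, -0.1486, 0.1671]
ee_rot: [[-0.004, 0.981, 0.193], [0.002, 0.193, -0.981], [-1.0, -0.004, -0.003]]
wrist_force: [-0.5, 0.9, 0.7]
gripper_width: 0.451
```

```bash
python3 - <<'E'
from h import *; from st import st
st()
K=viewer.camera_params('wrist'); p,d=viewer.capture('wrist')
cv2.imwrite('pics/w7.png',p[:,:,::-1])
E
```

```text
t 13.25 tcp [ 0.529  -0.1486  0.1671] tester(tcp) [ -38.8 -100.3  167.1] grasp [ -39.  -100.1  116.1] jaw 11.11 toolx [-0.0042  0.0023 -1.    ] F [-0.5  0.9  0.7] g 0.451
```

View pics/w7.png

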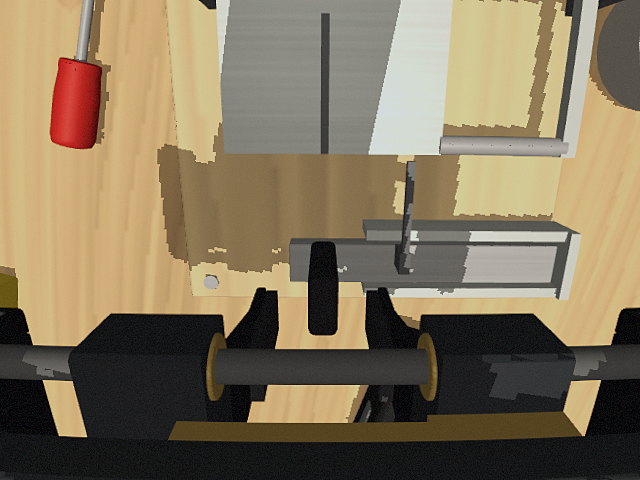

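>>> move_arm(series=[[[0,0,0,0,0,-0.35,0.45],[0,0,0,0,0,-0.3,0.45],[0,0,0,0,0,-0.05,0.45],[0,0,0,0,0,0,0.0],[0,0,0,0,0,0,0.0],[0,0,0,0,0,0,0.0],[0,0,0,0,0,0,0.0],[0,0,0,0,0,0,0.0]]])

```text
time_s: 14.3
tcp_pos: [0.5296, -0.1497, 0.1305]
ee_rot: [[-0.0, 0.981, 0.193], [0.001, 0.193, -0.981], [-1.0, 0.0, -0.001]]
wrist_force: [0.4, -0.1, -3.2]
gripper_width: 0.155
```

```bash
python3 - <<'E'
from h import *; from st import st
st()
K=viewer.camera_params('wrist'); p,d=viewer.capture('wrist')
cv2.imwrite('pics/w8.png',p[:,:,::-1])
E
```

```text
t 14.3 tcp [ 0.5296 -0.1497  0.1305] tester(tcp) [ -38.5 -101.4  130.5] grasp [ -38.5 -101.4   79.5] jaw 11.11 toolx [-1.0e-04  1.2e-03 -1.0e+00] F [ 0.4 -0.1 -3.2] g 0.155
```

View pics/w8.png

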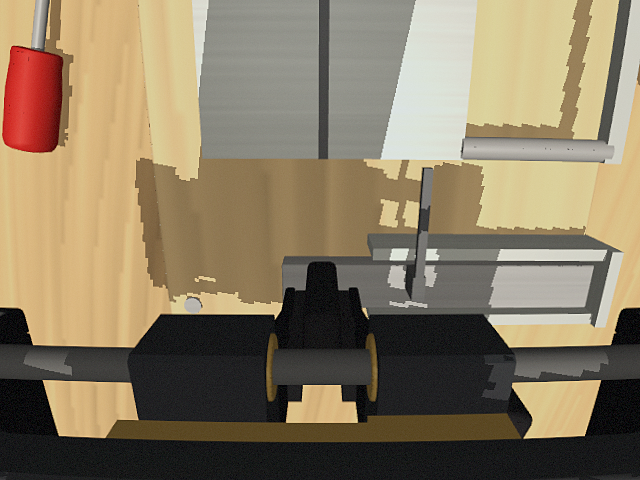

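>>> move_arm(series=[[[0,0,0,-0.15,-0.03,0,0.0],[0,0,0,-0.16,-0.03,0,0.0],[0,0,0,-0.16,-0.03,0,0.0],[0,0,0,-0.12,-0.025,0,0.0],[0,0,0,0,0,0,0.0]]])

```text
time_s: 14.98
tcp_pos: [0.4996, -0.1552, 0.1306]
ee_rot: [[0.019, 0.981, 0.195], [0.002, 0.195, -0.981], [-1.0, 0.019, 0.002]]
wrist_force: [6.9, 0.6, -7.5]
gripper_width: 0.156
```

```bash
cat > meas.py <<'E'
import sys
from h import *; from st import st
st()
K=viewer.camera_params('wrist'); p,d=viewer.capture('wrist')
cv2.imwrite(f'pics/{sys.argv[1]}.png',p[:,:,::-1])
g=cv2.cvtColor(p,cv2.COLOR_RGB2GRAY)
# rectified top view in tester frame at the given height: 4 px/mm
def top(z,x0=-90,x1=30,y0=-75,y1=60,f=5):
    X,Y=np.meshgrid(np.arange(x0,x1,1/f),np.arange(y1,y0,-1/f))
    q=proj('wrist',np.stack([W(a,b,z) for a,b in zip(X.ravel(),Y.ravel())]),K).reshape(*X.shape,2).astype(np.float32)
    return cv2.remap(p[:,:,::-1].copy(),q[...,0],q[...,1],cv2.INTER_LINEAR)
a=top(53); cv2.imwrite(f'pics/{sys.argv[1]}_top.png',a)
E
python3 meas.py w9
```

```text
t 14.97 tcp [ 0.4996 -0.1552  0.1306] tester(tcp) [ -68.9 -101.2  130.6] grasp [ -68.  -101.3   79.6] jaw 11.25 toolx [ 0.0189  0.0018 -0.9998] F [ 6.9  0.6 -7.5] g 0.156
```

View pics/w9.png

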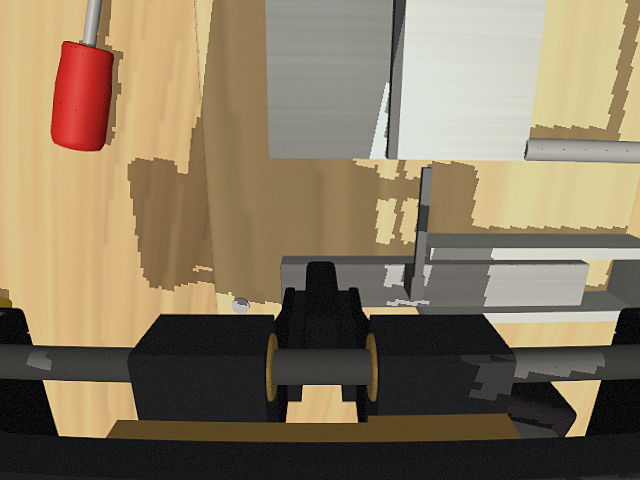

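View pics/w9_top.png

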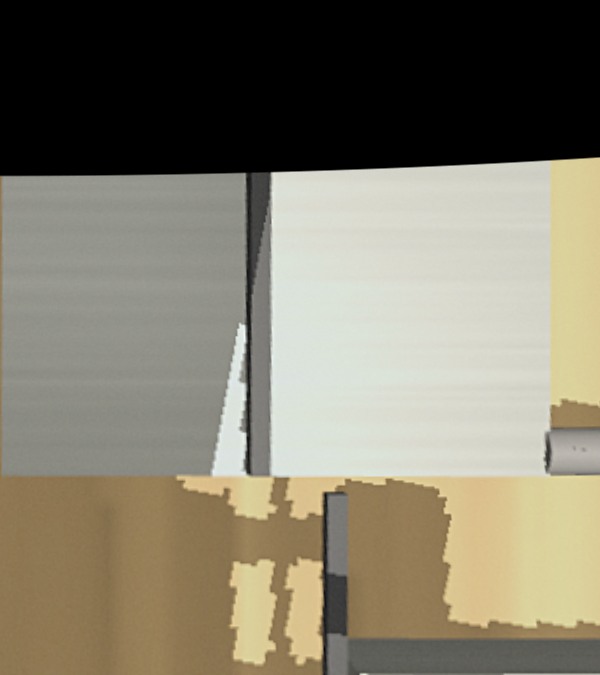

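>>> move_arm(series=[[[0,0.08,0,-0.1,-0.02,0,0.0],[0,0.05,0,-0.1,-0.02,0,0.0],[0,0,0,-0.06,-0.01,0,0.0]]])

```text
time_s: 15.4
tcp_pos: [0.4896, -0.1572, 0.1306]
ee_rot: [[0.016, 0.98, 0.196], [0.002, 0.196, -0.981], [-1.0, 0.016, 0.001]]
wrist_force: [8.7, 1.0, -9.0]
gripper_width: 0.158
```

```bash
python3 meas.py w10; python3 st.py
```

```text
t 15.4 tcp [ 0.4896 -0.1572  0.1306] tester(tcp) [ -79.1 -101.2  130.6] grasp [ -78.3 -101.3   79.6] jaw 11.33 toolx [ 0.0162  0.0021 -0.9999] F [ 8.7  1.  -9. ] g 0.158
t 15.45 tcp [ 0.4893 -0.1573  0.1306] tester(tcp) [ -79.5 -101.3  130.6] grasp [ -78.6 -101.3   79.6] jaw 11.33 toolx [ 0.016   0.0021 -0.9999] F [  8.1   0.1 -10. ] g 0.161
```

View pics/w10_top.png

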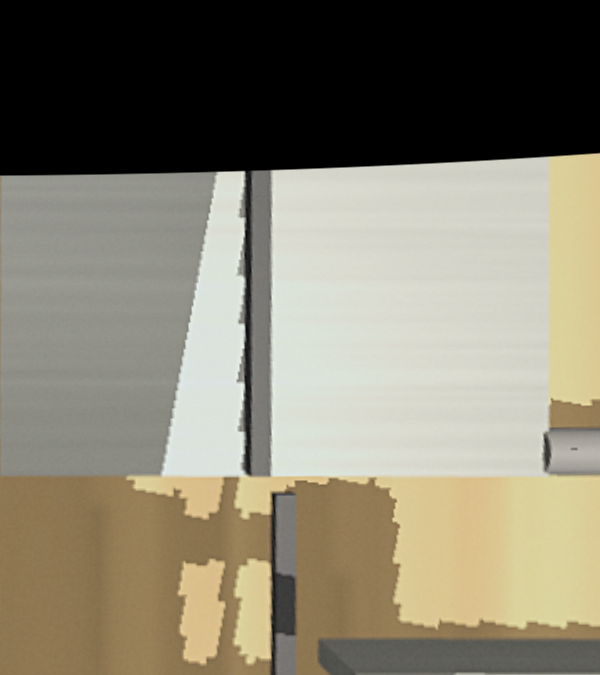

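>>> move_arm(series=[[[0,0.05,0,-0.075,-0.015,0,0.0],[0,0.05,0,-0.07,-0.013,0,0.0]]])

```text
time_s: 15.7
tcp_pos: [0.4848, -0.1582, 0.1306]
ee_rot: [[0.014, 0.98, 0.197], [0.002, 0.197, -0.98], [-1.0, 0.014, 0.0]]
wrist_force: [8.0, 1.2, -9.4]
gripper_width: 0.158
```

```bash
python3 st.py; python3 meas.py w11; python3 st.py
```

```text
t 15.7 tcp [ 0.4848 -0.1582  0.1306] tester(tcp) [ -84.1 -101.3  130.6] grasp [ -83.4 -101.3   79.6] jaw 11.37 toolx [ 0.0136  0.0024 -0.9999] F [ 8.   1.2 -9.4] g 0.158
t 15.7 tcp [ 0.4848 -0.1582  0.1306] tester(tcp) [ -84.1 -101.3  130.6] grasp [ -83.4 -101.3   79.6] jaw 11.37 toolx [ 0.0136  0.0024 -0.9999] F [ 8.   1.2 -9.4] g 0.158
t 15.75 tcp [ 0.4845 -0.1582  0.1306] tester(tcp) [ -84.4 -101.3  130.6] grasp [ -83.7 -101.3   79.6] jaw 11.37 toolx [ 0.0132  0.0024 -0.9999] F [ 7.5  1.3 -9.9] g 0.16
```

View pics/w11_top.png

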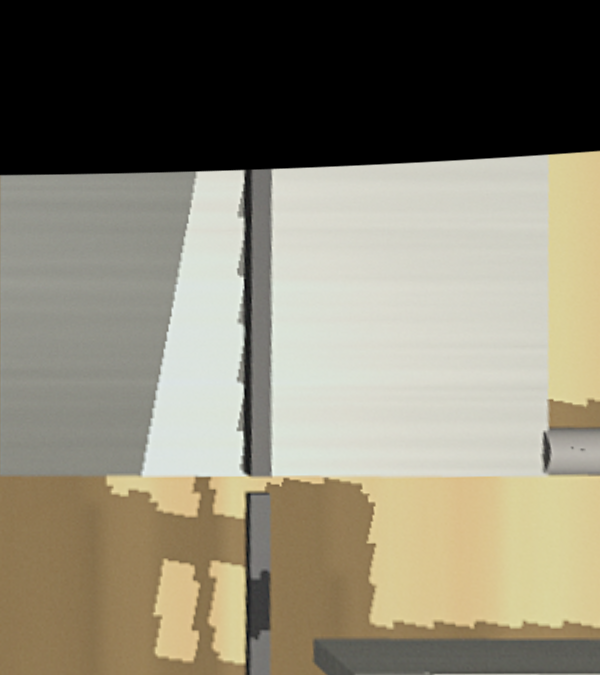

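```bash
python3 - <<'E'
from h import *; from st import st
for i in range(8): viewer.capture('side'); 
st()
for i in range(6): viewer.capture('side')
st()
K=viewer.camera_params('wrist'); ds=[];
for i in range(4):
    p,d=viewer.capture('wrist'); ds.append(d)
d=np.median(ds,0)
for c,box in [('pointer',[(5,y) for y in range(-56,-41,2)])]: pass
def hs(x,ys,z):
    uv=proj('wrist',np.stack([W(x,y,z) for y in ys]),K)
    X=[T(a) for a in pts('wrist',[tuple(np.round(u)) for u in uv],d,K)]
    return np.median(X,0),np.std(X,0)
print(hs(-38,range(-56,-42,1),53)); print(hs(-38,range(-34,-10,1),53)); print(hs(-25,range(-30,-10,2),48))
E
python3 meas.py w12; python3 st.py
```

```text
t 16.15 tcp [ 0.4847 -0.1582  0.1306] tester(tcp) [ -84.2 -101.3  130.6] grasp [ -83.5 -101.3   79.6] jaw 11.37 toolx [ 0.0132  0.0024 -0.9999] F [ 7.   1.3 -9.7] g 0.156
t 16.45 tcp [ 0.4847 -0.1582  0.1306] tester(tcp) [ -84.2 -101.3  130.6] grasp [ -83.5 -101.3   79.6] jaw 11.37 toolx [ 0.0131  0.0024 -0.9999] F [ 8.1  1.4 -8.6] g 0.161
(array([-38.1529618 , -49.36608064,  53.44942837]), array([0.11079064, 4.05216511, 0.35851563]))
(array([-38.19323738, -22.39157579,  53.86737404]), array([0.13220861, 6.89155328, 0.32899951]))
(array([-24.95673793, -21.10293223,  47.81504546]), array([0.20816964, 5.78428634, 0.43806105]))
t 16.65 tcp [ 0.4847 -0.1582  0.1306] tester(tcp) [ -84.2 -101.3  130.6] grasp [ -83.5 -101.3   79.6] jaw 11.37 toolx [ 0.0131  0.0024 -0.9999] F [ 8.3  1.2 -9.5] g 0.159
t 16.7 tcp [ 0.4847 -0.1582  0.1306] tester(tcp) [ -84.2 -101.3  130.6] grasp [ -83.5 -101.3   79.6] jaw 11.36 toolx [ 0.0132  0.0024 -0.9999] F [ 7.9  1.3 -9.4] g 0.161
```

View pics/w12_top.png

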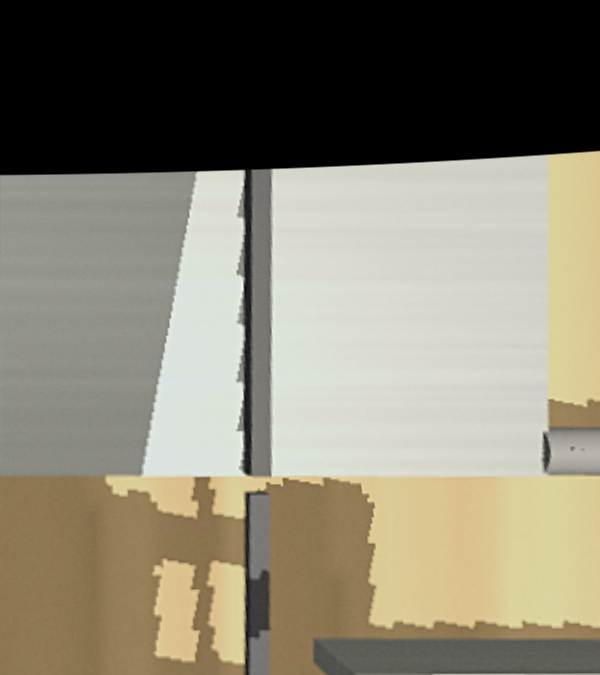

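```bash
python3 - <<'E'
from station import r
print(r.finish_job())
E
```

```text
the job is handed in; nothing more can be done
None
```

I turned the leaf over by its bar, then pulled the slide out until its pointer lined up with the ridge. I handed the job in at about 16.7 s, still gripping the handle.

- **Leaf:** I lowered it onto its posts in the grip, and a depth fit showed it flat (slope about 0.001, top face at about 48 mm). It stayed down with the ridge face up after I let go.
- **Pointer:** In the last rectified wrist picture the pointer was about 0.2–0.3 mm beyond the ridge's centre line. By depth both sit at tester x of about -38 mm. The position and the pull of about 8 N held steady over the last half second or so.
- **Differences:** During the turn the grasp point rode about 6 mm higher than the bar's arc because the bar slid between the pads. I lowered it back before letting go. In the final hold the tool is tilted about 0.75° by the spring, and the wrist reads about -9 N vertically.
- **Other things on the shelf:** I saw no contact with them and none looked moved in the pictures I viewed. I did not measure their positions again at the end.

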